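# Find the tired leaf spring and free its clamp

## Task

One of the three second-hand leaf springs clamped on the board has gone soft. Going from left to right as seen from the robot, press each free tip gently straight down until it sits on its stop and keep it there about a second (15 N is plenty), feeling how stiff it is; then push the clamp lever of the softest one fully over, away from the robot, so that it can be taken out. Leave the other two clamps closed, all springs sprung back, and the other goods where they are.

Things in the scene. Friction and masses are not known exactly. Their poses are not given: they have to be found in the camera images.
- board: fixed wooden board 240 mm (x) by 310 mm (y), 18 mm thick; origin at the centre of its underside. x points away from the robot (turned up to 0.25 rad), y to the robot's left. On it, 100 mm apart along y, three steel leaves 120 mm long, 20 wide, 4 thick, each clamped at its far end in a steel block (44 deep, 46 wide, top 74 mm above the table), the free end towards the robot (-x).
- tip_left (a point): press point on the left leaf (seen from the robot, left = +y): top face, 62 mm above the table, on its centre line 15 mm from the free end and 105 mm from the clamp, leaf at rest. Axes as the board's. After a first 0.2 to 1 N each leaf springs with 0.2 to 1 N per mm here, evenly; after 9 to 15 mm it meets a rubber-topped post, its stop, where force climbs faster, 3 to 5 N per mm.
- knob_left (a point): centre of the black ball knob (20 mm across) on top of the left clamp's lever while closed; does not follow the lever. Axes as the board's. Each lever is a rod 11 mm thick on a pivot 84 mm above the table; its knob is 54 mm from the pivot.
- tip_middle (a point): press point on the middle leaf (seen from the robot, left = +y): top face, 62 mm above the table, on its centre line 15 mm from the free end and 105 mm from the clamp, leaf at rest. Axes as the board's. Stiffness and travel differ from leaf to leaf: each stiffness is at least 1.5 times the next softer one; the travel says nothing about the stiffness.
- knob_middle (a point): centre of the black ball knob (20 mm across) on top of the middle clamp's lever while closed; does not follow the lever. Axes as the board's. Closed, each lever leans 0.5 rad towards the robot (-x); open, it leans 0.6 rad away (+x).
- tip_right (a point): press point on the right leaf (seen from the robot, left = +y): top face, 62 mm above the table, on its centre line 15 mm from the free end and 105 mm from the clamp, leaf at rest. Axes as the board's. 12 to 15 N presses any of the three leaves onto its stop; more than 24 N ruins it.
- knob_right (a point): centre of the black ball knob (20 mm across) on top of the right clamp's lever while closed; does not follow the lever. Axes as the board's. A push of 3 to 5 N along +x turns any of the levers; it stays where it is left.
- leaf_1 (a joint): downward bend of one of the leaves at its clamp, rad: 0 at rest, grows as the tip goes down, stays put (at 0.08 to 0.13) once the tip is on its stop. The numbers 1 to 3 do not tell which place the leaf is in.
- leaf_2 (a joint): downward bend of one of the leaves at its clamp, rad: 0 at rest, grows as the tip goes down, stays put (at 0.08 to 0.13) once the tip is on its stop. The numbers 1 to 3 do not tell which place the leaf is in.
- leaf_3 (a joint): downward bend of one of the leaves at its clamp, rad: 0 at rest, grows as the tip goes down, stays put (at 0.08 to 0.13) once the tip is on its stop. The numbers 1 to 3 do not tell which place the leaf is in.
- lever_a (a joint): angle of one of the clamp levers, rad: 0 closed (leaning to the robot), 1.1 fully open (leaning away). The letter does not tell its place.
- lever_b (a joint): angle of one of the clamp levers, rad: 0 closed (leaning to the robot), 1.1 fully open (leaning away). The letter does not tell its place.
- lever_c (a joint): angle of one of the clamp levers, rad: 0 closed (leaning to the robot), 1.1 fully open (leaning away). The letter does not tell its place.
- screwdriver_grip (a point): a loose screwdriver, about 150 mm long, lying on the board between two springs; point on its handle. Leave alone.
- brass_ring: a loose brass ring, 36 mm across, 12 mm high, lying on the board between two springs; origin under its centre. Leave alone.
- candlestick: a brass candlestick, 130 mm tall, 72 mm foot; origin under its centre. Leave alone.
- mug: a white mug, 76 mm across, 90 mm tall; origin under its centre. Leave alone.
- figurine: a turned dark wooden figurine, 56 mm across, 98 mm tall; origin under its centre. Leave alone.
- jar: an amber glass jar, 60 mm across, 80 mm tall; origin under its centre. Leave alone.
- wrench_grip (a point): a loose wrench, 160 mm long, lying behind the board; point on its handle. Leave alone.

How it is judged:
By the outcome, as a careful person would: the job done as asked, in the order asked, and still so for the second after the job is handed in, with the robot touching nothing.
It also fails if it takes over 67 s, if anything falls off the work surface, if the arm or the gripper's body presses on something with over 40 N, if the wrist force passes 120 N, or if a joint passes its speed limit or range.

## Robot

A 7-joint arm with a two-finger parallel gripper is mounted at the origin on the work surface. World frame = base frame: x ahead of the robot, y to its left, z up, the work surface at z = 0. Lengths are in m, angles in degrees, forces in N, time in s.
With the tool pointing down it reaches from about 0.4 to 0.85 m from the base axis. Payload 4.4 kg.
Tool frame: the origin (TCP) lies at the very end of the fingers, on their centre line; the grasp point (between the pads) lies 19 mm behind it; z points along the fingers, y is the line along which they close (so a half turn about z gives the same grasp; the last joint's range is limited). The gripper opens to 94 mm and grips with 3 to 60 N. Pads are 16 mm wide; open, the fingers measure 119 mm over their backs; the gripper's body (75 mm by 177 mm) begins 78 mm behind the grasp point.
Start: joints at [-77.166, 36.005, 2.206, 86.941, -1.547, 57.084, -1.146], TCP at [0.186, 0.623, 0.205] pointing down, gripper open.
Joint ranges: [-175.42, 175.42], [-21.48, 121.26], [-71.46, 75.88], [10.55, 141.38], [-63.04, 243.04], [13.31, 113.54], [-168.57, 168.57]. Speed limits (degrees/s): [147.25, 147.25, 180, 180, 180, 180, 180].

## Interface

Orientations are given as a 3x3 rotation matrix whose columns are the frame's x, y, z axes.
In Python, from plant import sensors, viewer, env gives the robot as it stands. The module is installed in compiled form; this text tells all that it offers.
- The arm moves only by the tool carry_out, never from a script. Its argument "moves" is a list that holds one entry, the list of rows, each a list of 7 numbers: the shift along the world's x, y, z in units of 50 mm (1.0 is 50 mm), then the turn, a rotation vector about the world's x, y, z in units of 6 degrees (1.0 is 6 degrees), then the finger opening in mm, from 0 to 94. A call has 1 to 20 rows; each row is the pose to reach, as a shift and turn from the pose commanded when the call began; what a row does not reach only later rows make up. A row lasts 1/8 s, in which the tool goes at most 62.5 mm and 10.7 degrees, less where a joint would pass 70% of its speed; a pose out of reach is approached as far as the arm can. A call with a gripper value outside its range is refused whole. The fingers move at their own pace and stop on an object; "squeeze" is the grip in N (left out, the last holds). Time passes only in rows, so rows that repeat a pose let the fingers close. It gives the time, the measured TCP pose, the force, the opening and the grip force at its end, in the units of the state.
- sensors.state(): the state, without advancing time (a new reading comes with each control period).
- viewer.read_camera(name): name is "side" or "top" or "wrist"; returns the picture (480x640x3 uint8, red, green, blue); there is no depth.
- viewer.camera_params(name): a dict with "intrinsics" (3x3 intrinsics, pixels), "pose" (4x4, takes a point from camera to world coordinates); the wrist camera has in their place "hand_eye" (4x4, takes a point from camera to tool coordinates, whose origin is the TCP and whose axes are the flange's). Camera axes: x right, y down, z forward; pixel columns grow to the right and rows downward; lengths in m; the calibration is good to about 2 mm. A picture is of the moment at which its call begins: read the wrist's pose just before it. camera_params takes no time and is no camera call.
- env.sign_off(): hands the job in; it is judged then, once.
The state is a dict: "clock": time; "q": joint angles; "joint_velocities": joint speeds; "effort": joint torques, N m; "position": TCP position; "orientation": TCP orientation; "ft_force": force on the tool from outside, world axes, zero at the start; "torque": the same for the moment, N m; "gripper_width": finger opening in m; "grasp_force": force on a finger pad.
Only numpy, scipy, OpenCV 4.12 (cv2) and the standard library are available. Lean on these libraries where they do the work, as an engineer would, in place of code of your own. Each camera call takes 0.05 s, during which the arm holds its last target. There are 200 camera calls.

## Working session

There is one attempt and no reset: what is moved stays moved. The work goes in short steps, Python scripts to look and compute and a tool call to move; the robot and the scene stay as the last step left them, time stands still between calls to the robot, and variables do not carry over. Pictures are saved under pics/ and viewed, at most 10 in all, crops included, and the job is handed in when it is done.

Besides the shell and the picture viewer there is one more tool, called after "Request:" by a JSON object that holds its "method" and its "body", one argument or row to a line. carry_out: Moves the arm, as the interface text tells. Its arguments: {"type":"object","properties":{"moves":{"type":"array","items":{"type":"array","items":{"type":"array","items":{"type":"number"}}}},"squeeze":{"type":"number"}},"required":["moves"]}

```bash
mkdir -p pics
python3 - <<'E'
from plant import sensors, viewer
import cv2
s=sensors.state();print(s['clock'],s['position'],s['orientation'],s['ft_force'],s['gripper_width'])
for n in ("top","side"):
    cv2.imwrite(f"pics/{n}0.png",viewer.read_camera(n)[:,:,::-1]);p=viewer.camera_params(n);print(n,p["intrinsics"],p["pose"])
print(viewer.camera_params("wrist"))
E
```

```text
0.0 [0.18554004 0.62226816 0.20455947] [[-9.58302884e-01  2.85753953e-01 -5.10770678e-04]
 [ 2.85754408e-01  9.58301181e-01 -1.80687367e-03]
 [-2.68491493e-05 -1.87748722e-03 -9.99998237e-01]] [-0.02571277  0.31398004 -0.46059354] 0.09402106040919739
top [[536.73539857   0.         317.13778543]
 [  0.         536.73539857 233.83443211]
 [  0.           0.           1.        ]] [[ 2.62886877e-02 -9.90701856e-01  1.33486843e-01  4.26138929e-01]
 [-9.99651094e-01 -2.63961894e-02  9.64601186e-04  2.60323842e-03]
 [ 2.56791181e-03 -1.33465627e-01 -9.91050116e-01  1.24949859e+00]
 [ 0.00000000e+00  0.00000000e+00  0.00000000e+00  1.00000000e+00]]
side [[463.5029874    0.         314.01936752]
 [  0.         463.5029874  240.7244301 ]
 [  0.           0.           1.        ]] [[ 0.70294352 -0.51757456  0.48783909  0.01018567]
 [-0.7109928  -0.52963955  0.46257019 -0.53748333]
 [ 0.01896432 -0.6720108  -0.74029848  0.99784622]
 [ 0.          0.          0.          1.        ]]
{'intrinsics': array([[429.85086904,   0.        , 310.62444804],
       [  0.        , 429.85086904, 244.45374225],
       [  0.        ,   0.        ,   1.        ]]), 'hand_eye': array([[-4.17641183e-04, -9.73063254e-01, -2.30537913e-01,
         6.60318005e-02],
       [ 9.99999269e-01, -1.44825234e-04, -1.20030914e-03,
         9.33475059e-04],
       [ 1.13458901e-03, -2.30538246e-01,  9.73062603e-01,
        -1.79329968e-01],
       [ 0.00000000e+00,  0.00000000e+00,  0.00000000e+00,
         1.00000000e+00]])}
```

View pics/top0.png

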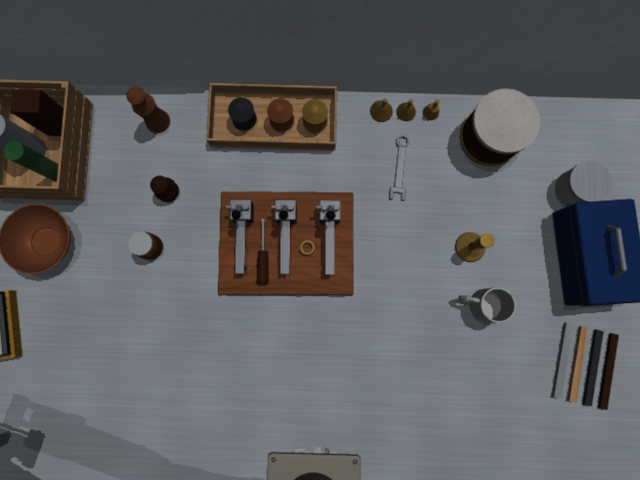

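View pics/side0.png

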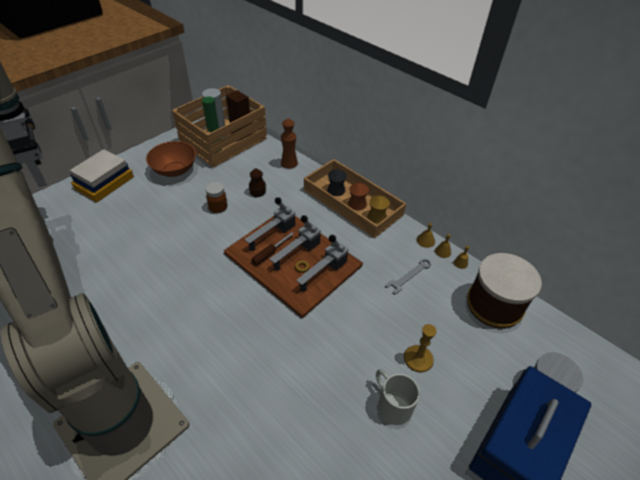

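The top picture shows the board at about (220,192)–(354,296). The leaves run down to tips at (240,272), (285,272) and (330,273), with black knobs near (236,214), (281,214) and (331,214). The screwdriver lies between left and middle at (263,250), the ring between middle and right at (307,247). The side view agrees.

```bash
cat > h.py <<'E'
import numpy as np, cv2
from plant import sensors, viewer
def ray(n,uv,z):
    p=viewer.camera_params(n);K,T=p["intrinsics"],p["pose"]
    d=T[:3,:3]@np.linalg.inv(K)@np.array([*uv,1.]);c=T[:3,3]
    return c+d*(z-c[2])/d[2]
def proj(n,X):
    p=viewer.camera_params(n);K,T=p["intrinsics"],p["pose"]
    v=K@(T[:3,:3].T@(np.array(X)-T[:3,3]));return v[:2]/v[2]
E
python3 - <<'E'
from h import *
im=cv2.imread("pics/top0.png");hsv=cv2.cvtColor(im,cv2.COLOR_BGR2HSV)
b=((hsv[...,1]>110)&((hsv[...,0]<14)|(hsv[...,0]>170))&(hsv[...,2]>40)).astype(np.uint8)
b[:170]=0;b[310:]=0;b[:,:205]=0;b[:,365:]=0
pts=cv2.findNonZero(b);h=cv2.convexHull(pts)
w=np.array([ray("top",p,0.018)[:2] for p in h[:,0]],np.float32)
r=cv2.minAreaRect(w);print("board",r, cv2.boundingRect(pts))
g=((hsv[...,1]<60)&(hsv[...,2]>70)).astype(np.uint8)
m=np.zeros_like(g);m[195:293,223:351]=1
n,l,st,c=cv2.connectedComponentsWithStats(g*m)
for i in range(1,n):
    if st[i,4]>150:
        ys,xs=np.nonzero((l==i)); k=ys>228
        w=np.array([ray("top",p,0.062)[:2] for p in zip(xs[k],ys[k])],np.float32)
        r=cv2.minAreaRect(w);print("leaf",st[i],r, "minx",w[:,0].min(),"cy",np.median(w[:,1]))
cv2.imwrite("pics/crop.png",np.hstack([cv2.resize(im[185:300,215:360],None,fx=5,fy=5,interpolation=cv2.INTER_CUBIC)]))
E
```

```text
board ((0.5695048570632935, 0.07597772032022476), (0.23795081675052643, 0.3065657913684845), 1.0096453428268433) (218, 192, 135, 103)Traceback (most recent call last):
  File "<stdin>", line 15, in <module>
cv2.error: OpenCV(4.12.0) /io/opencv/modules/imgproc/src/convhull.cpp:143: error: (-215:Assertion failed) total >= 0 && (depth == CV_32F || depth == CV_32S) in function 'convexHull'
```

Run:
```python
from h import *
im=cv2.imread("pics/top0.png");hsv=cv2.cvtColor(im,cv2.COLOR_BGR2HSV)
g=((hsv[...,1]<70)&(hsv[...,2]>70)).astype(np.uint8)
for x0,x1 in ((230,252),(275,296),(320,342)):
    m=np.zeros_like(g);m[226:290,x0:x1]=1
    n,l,st,c=cv2.connectedComponentsWithStats(g*m);i=1+np.argmax(st[1:,4])
    ys,xs=np.nonzero(l==i)
    w=np.array([ray("top",p,0.062)[:2] for p in zip(xs,ys)],np.float32)
    f=np.polyfit(w[:,0],w[:,1],1);x=w[:,0].min()
    print("leaf",st[i],"minx",x,"y at tip+15",np.polyval(f,x+.015),"slope",f[0])
a=np.array([[.5695,.076]]);th=np.deg2rad(1.0);R=np.array([[np.cos(th),-np.sin(th)],[np.sin(th),np.cos(th)]])
# pixel check: predicted tips/knobs
cv2.imwrite("pics/crop.png",cv2.resize(im[185:300,215:360],None,fx=5,fy=5,interpolation=cv2.INTER_CUBIC))
for p in ((236,214),(281,214),(331,214)): print("knob",ray("top",p,.131))
```

```text
leaf [235 226  10  48 442] minx 0.49400926 y at tip+15 0.17438859326375544 slope 0.015012799985932438
leaf [280 226  10  48 465] minx 0.49663866 y at tip+15 0.07432605780436341 slope 0.02045693563693892
leaf [325 226  10  49 483] minx 0.4970613 y at tip+15 -0.02542521224989681 slope 0.016927442592647706
knob [0.61448887 0.1761382  0.131     ]
knob [0.61702947 0.08113068 0.131     ]
knob [ 0.61985367 -0.0244819   0.131     ]
```

View pics/crop.png

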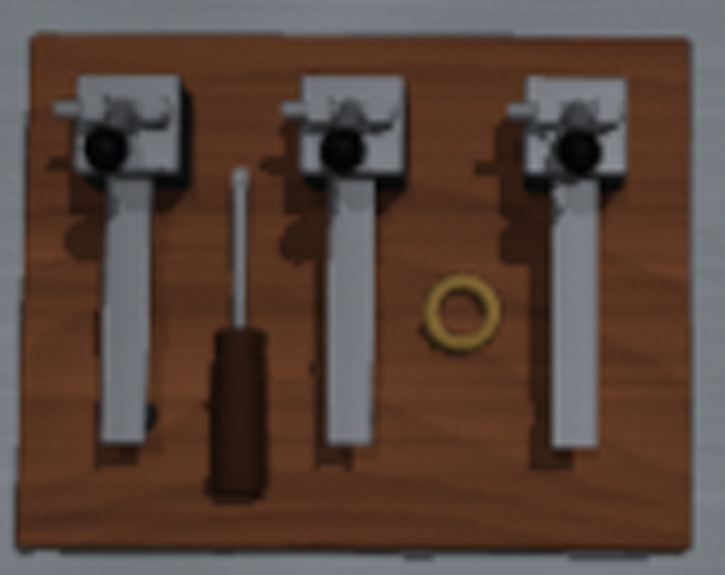

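The crop shows the three leaves and blocks plainly, with knobs at crop (107,148), (343,150), (579,152). Board yaw is about 1°, and the press points are about (0.508,0.1745), (0.510,0.0743), (0.5115,-0.0255).

Request:
{"method": "carry_out", "body": {
  "moves": [
    [[6.45,-8.97,-1.7,0,0,2.9,0],[6.45,-8.97,-1.7,0,0,2.9,0],[6.45,-8.97,-1.7,0,0,2.9,0],[6.45,-8.97,-1.7,0,0,2.9,0],[6.45,-8.97,-1.7,0,0,2.9,0],[6.45,-8.97,-1.7,0,0,2.9,0],[6.45,-8.97,-1.7,0,0,2.9,0],[6.45,-8.97,-1.7,0,0,2.9,0],[6.45,-8.97,-1.7,0,0,2.9,0],[6.45,-8.97,-1.7,0,0,2.9,0],[6.45,-8.97,-1.7,0,0,2.9,0],[6.45,-8.97,-1.7,0,0,2.9,0],[6.45,-8.97,-1.7,0,0,2.9,0],[6.45,-8.97,-1.7,0,0,2.9,0]]
  ]
}}

```text
clock: 1.85
position: [0.5079, 0.1753, 0.1207]
orientation: [[-1.0, -0.016, 0.0], [-0.016, 1.0, 0.0], [-0.0, 0.0, -1.0]]
ft_force: [0.3, 0.1, 1.0]
gripper_width: 0.0002
grasp_force: 0.0
```

Run:
```python
from h import *
s=sensors.state();print(s['clock'],s['position'],s['ft_force'])
cv2.imwrite("pics/wrist1.png",viewer.read_camera("wrist")[:,:,::-1])
p=viewer.camera_params("wrist");K=p["intrinsics"];H=p["hand_eye"]
T=np.eye(4);T[:3,:3]=s['orientation'];T[:3,3]=s['position'];C=T@H
for X in ([.508,.1745,.062],[.493,.1743,.062],s['position'],[*s['position'][:2],.062],[.510,.0743,.062]):
    v=K@(C[:3,:3].T@(np.array(X)-C[:3,3]));print(v[:2]/v[2])
```

```text
1.85 [0.50788941 0.17533779 0.12065224] [0.32671688 0.100452   1.04347059]
[308.30099874 260.66239187]
[308.31531665 235.10145184]
[309.39676766 295.95205557]
[309.7631211  260.49819421]
[133.85213422 261.4390435 ]
```

View pics/wrist1.png

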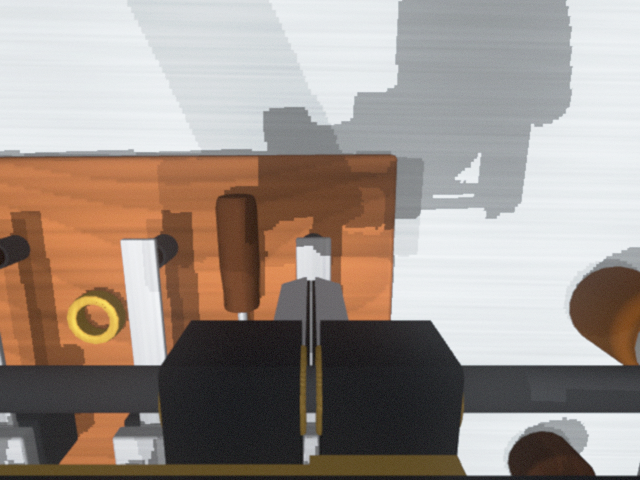

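The wrist view shows the closed fingers (column 311) over the left leaf (centre column 313, end at row 237), and the middle leaf centred at column 139. The aim is good, with leaves perhaps 1 mm further +y. Descending.

Request:
{"method": "carry_out", "body": {
  "moves": [
    [[0,0.02,-0.8,0,0,0,0],[0,0.02,-1.1,0,0,0,0],[0,0.02,-1.1,0,0,0,0],[0,0.02,-1.1,0,0,0,0],[0,0.02,-1.1,0,0,0,0]]
  ]
}}

```text
clock: 2.52
position: [0.509, 0.1757, 0.0665]
orientation: [[-1.0, -0.014, 0.002], [-0.014, 1.0, 0.001], [-0.002, 0.001, -1.0]]
ft_force: [-0.3, -0.1, 0.4]
gripper_width: 0.0007
grasp_force: 0.0
```

Request:
{"method": "carry_out", "body": {
  "moves": [
    [[0,0,-0.05,0,0,0,0],[0,0,-0.1,0,0,0,0],[0,0,-0.16,0,0,0,0],[0,0,-0.16,0,0,0,0],[0,0,-0.16,0,0,0,0]]
  ]
}}

```text
clock: 3.15
position: [0.5087, 0.1755, 0.0578]
orientation: [[-1.0, -0.014, 0.001], [-0.014, 1.0, 0.0], [-0.001, 0.0, -1.0]]
ft_force: [0.4, 0.3, 4.4]
gripper_width: 0.0008
grasp_force: 2.2
```

Request:
{"method": "carry_out", "body": {
  "moves": [
    [[0,0,-0.04,0,0,0,0],[0,0,-0.08,0,0,0,0],[0,0,-0.08,0,0,0,0],[0,0,-0.08,0,0,0,0]]
  ]
}}

```text
clock: 3.65
position: [0.5089, 0.1756, 0.0541]
orientation: [[-1.0, -0.014, 0.001], [-0.014, 1.0, 0.001], [-0.001, 0.0, -1.0]]
ft_force: [0.1, -0.8, 7.0]
gripper_width: 0.0003
grasp_force: 3.8
```

Request:
{"method": "carry_out", "body": {
  "moves": [
    [[0,0,-0.03,0,0,0,0],[0,0,-0.06,0,0,0,0],[0,0,-0.06,0,0,0,0],[0,0,-0.06,0,0,0,0]]
  ]
}}

```text
clock: 4.15
position: [0.5091, 0.1757, 0.0514]
orientation: [[-1.0, -0.014, 0.002], [-0.014, 1.0, 0.001], [-0.002, 0.001, -1.0]]
ft_force: [-0.2, -0.5, 10.1]
gripper_width: 0.0009
grasp_force: 4.9
```

Request:
{"method": "carry_out", "body": {
  "moves": [
    [[0,0,-0.02,0,0,0,0],[0,0,-0.03,0,0,0,0],[0,0,-0.03,0,0,0,0]]
  ]
}}

```text
clock: 4.53
position: [0.5093, 0.1757, 0.0501]
orientation: [[-1.0, -0.014, 0.002], [-0.014, 1.0, 0.001], [-0.002, 0.001, -1.0]]
ft_force: [-0.9, -0.5, 12.1]
gripper_width: 0.0007
grasp_force: 6.1
```

Request:
{"method": "carry_out", "body": {
  "moves": [
    [[0,0,-0.015,0,0,0,0],[0,0,-0.015,0,0,0,0],[0,0,-0.015,0,0,0,0]]
  ]
}}

```text
clock: 4.9
position: [0.5094, 0.1758, 0.0496]
orientation: [[-1.0, -0.014, 0.002], [-0.014, 1.0, 0.001], [-0.002, 0.001, -1.0]]
ft_force: [-0.2, -0.5, 13.6]
gripper_width: 0.0004
grasp_force: 6.9
```

Request:
{"method": "carry_out", "body": {
  "moves": [
    [[0,0,-0.015,0,0,0,0],[0,0,-0.015,0,0,0,0],[0,0,-0.015,0,0,0,0],[0,0,-0.015,0,0,0,0],[0,0,-0.015,0,0,0,0]]
  ]
}}

```text
clock: 5.52
position: [0.5094, 0.1758, 0.049]
orientation: [[-1.0, -0.014, 0.003], [-0.014, 1.0, 0.001], [-0.003, 0.001, -1.0]]
ft_force: [-1.7, -0.7, 16.4]
gripper_width: 0.001
grasp_force: 7.7
```

Request:
{"method": "carry_out", "body": {
  "moves": [
    [[0,0,0,0,0,0,0],[0,0,0,0,0,0,0],[0,0,0,0,0,0,0],[0,0,0,0,0,0,0],[0,0,0,0,0,0,0],[0,0,0,0,0,0,0]]
  ]
}}

```text
clock: 6.28
position: [0.5094, 0.1758, 0.049]
orientation: [[-1.0, -0.014, 0.003], [-0.014, 1.0, 0.001], [-0.003, 0.001, -1.0]]
ft_force: [-1.7, -1.1, 15.2]
gripper_width: 0.0005
grasp_force: 7.7
```

Left is on its stop at about 4 N/mm, held about 1.5 s, and the leaf itself is about 0.7 N/mm. Now the middle.

Request:
{"method": "carry_out", "body": {
  "moves": [
    [[0,0,0.2,0,0,0,0],[0,0,0.5,0,0,0,0],[0,0,0.8,0,0,0,0],[0.02,-0.9,0.8,0,0,0,0],[0.03,-1.8,0.8,0,0,0,0],[0.03,-2.0,0.8,0,0,0,0],[0.03,-2.0,0.6,0,0,0,0],[0.03,-2.0,0.36,0,0,0,0],[0.03,-2.0,0.36,0,0,0,0],[0.03,-2.0,0.36,0,0,0,0],[0.03,-2.0,0.36,0,0,0,0]]
  ]
}}

```text
clock: 7.65
position: [0.5099, 0.0759, 0.0656]
orientation: [[-1.0, -0.015, 0.0], [-0.015, 1.0, 0.0], [-0.0, 0.0, -1.0]]
ft_force: [0.5, 0.4, 0.4]
gripper_width: 0.0005
grasp_force: 0.0
```

Request:
{"method": "carry_out", "body": {
  "moves": [
    [[0,0,-0.05,0,0,0,0],[0,0,-0.1,0,0,0,0],[0,0,-0.16,0,0,0,0],[0,0,-0.16,0,0,0,0],[0,0,-0.16,0,0,0,0]]
  ]
}}

```text
clock: 8.28
position: [0.5101, 0.0755, 0.0577]
orientation: [[-1.0, -0.014, 0.001], [-0.014, 1.0, 0.0], [-0.001, 0.0, -1.0]]
ft_force: [-0.7, -0.2, 2.2]
gripper_width: 0.0002
grasp_force: 1.3
```

Request:
{"method": "carry_out", "body": {
  "moves": [
    [[0,0,-0.04,0,0,0,0],[0,0,-0.08,0,0,0,0],[0,0,-0.08,0,0,0,0],[0,0,-0.08,0,0,0,0]]
  ]
}}

```text
clock: 8.78
position: [0.5103, 0.0755, 0.0537]
orientation: [[-1.0, -0.014, 0.001], [-0.014, 1.0, 0.0], [-0.001, 0.0, -1.0]]
ft_force: [1.3, 0.2, 4.3]
gripper_width: 0.0003
grasp_force: 2.4
```

Request:
{"method": "carry_out", "body": {
  "moves": [
    [[0,0,-0.03,0,0,0,0],[0,0,-0.06,0,0,0,0],[0,0,-0.06,0,0,0,0],[0,0,-0.06,0,0,0,0]]
  ]
}}

```text
clock: 9.28
position: [0.5105, 0.0756, 0.051]
orientation: [[-1.0, -0.014, 0.001], [-0.014, 1.0, 0.0], [-0.002, 0.0, -1.0]]
ft_force: [0.7, 0.9, 8.0]
gripper_width: 0.0005
grasp_force: 4.2
```

Request:
{"method": "carry_out", "body": {
  "moves": [
    [[0,0,-0.02,0,0,0,0],[0,0,-0.04,0,0,0,0],[0,0,-0.04,0,0,0,0]]
  ]
}}

```text
clock: 9.65
position: [0.5107, 0.0756, 0.0494]
orientation: [[-1.0, -0.014, 0.002], [-0.014, 1.0, 0.0], [-0.002, 0.0, -1.0]]
ft_force: [0.4, 0.7, 12.5]
gripper_width: 0.0003
grasp_force: 6.2
```

On the stop (about 2.8 N/mm). A touch further, then hold.

Request:
{"method": "carry_out", "body": {
  "moves": [
    [[0,0,-0.015,0,0,0,0],[0,0,-0.015,0,0,0,0],[0,0,-0.015,0,0,0,0],[0,0,-0.015,0,0,0,0],[0,0,-0.015,0,0,0,0],[0,0,-0.015,0,0,0,0],[0,0,-0.015,0,0,0,0],[0,0,-0.015,0,0,0,0],[0,0,-0.015,0,0,0,0],[0,0,-0.015,0,0,0,0]]
  ]
}}

```text
clock: 10.9
position: [0.5108, 0.0756, 0.0489]
orientation: [[-1.0, -0.014, 0.002], [-0.014, 1.0, 0.0], [-0.002, 0.0, -1.0]]
ft_force: [-0.0, -0.5, 14.3]
gripper_width: 0.0007
grasp_force: 6.9
```

Request:
{"method": "carry_out", "body": {
  "moves": [
    [[0,0,0.2,0,0,0,0],[0,0,0.5,0,0,0,0],[0,0,0.8,0,0,0,0],[0.02,-0.9,0.8,0,0,0,0],[0.03,-1.8,0.8,0,0,0,0],[0.03,-2.0,0.8,0,0,0,0],[0.03,-2.0,0.6,0,0,0,0],[0.03,-2.0,0.36,0,0,0,0],[0.03,-2.0,0.36,0,0,0,0],[0.03,-2.0,0.36,0,0,0,0],[0.03,-2.0,0.36,0,0,0,0]]
  ]
}}

```text
clock: 12.28
position: [0.5114, -0.0241, 0.0659]
orientation: [[-1.0, -0.015, 0.0], [-0.015, 1.0, 0.0], [-0.0, 0.0, -1.0]]
ft_force: [0.4, 0.1, 0.9]
gripper_width: 0.0
grasp_force: 0.0
```

Request:
{"method": "carry_out", "body": {
  "moves": [
    [[0,0,-0.05,0,0,0,0],[0,0,-0.1,0,0,0,0],[0,0,-0.16,0,0,0,0],[0,0,-0.16,0,0,0,0],[0,0,-0.16,0,0,0,0]]
  ]
}}

```text
clock: 12.9
position: [0.5115, -0.0246, 0.0578]
orientation: [[-1.0, -0.014, 0.0], [-0.014, 1.0, 0.0], [-0.0, 0.0, -1.0]]
ft_force: [1.1, 0.7, 1.4]
gripper_width: 0.0004
grasp_force: 0.6
```

Request:
{"method": "carry_out", "body": {
  "moves": [
    [[0,0,-0.04,0,0,0,0],[0,0,-0.08,0,0,0,0],[0,0,-0.08,0,0,0,0],[0,0,-0.08,0,0,0,0]]
  ]
}}

```text
clock: 13.4
position: [0.5116, -0.0246, 0.0539]
orientation: [[-1.0, -0.014, 0.001], [-0.014, 1.0, 0.0], [-0.001, 0.0, -1.0]]
ft_force: [1.8, -1.1, 3.0]
gripper_width: 0.0007
grasp_force: 1.2
```

Request:
{"method": "carry_out", "body": {
  "moves": [
    [[0,0,-0.03,0,0,0,0],[0,0,-0.06,0,0,0,0],[0,0,-0.06,0,0,0,0],[0,0,-0.06,0,0,0,0]]
  ]
}}

```text
clock: 13.9
position: [0.5117, -0.0246, 0.0509]
orientation: [[-1.0, -0.014, 0.001], [-0.014, 1.0, 0.0], [-0.001, 0.0, -1.0]]
ft_force: [1.9, -0.3, 3.5]
gripper_width: 0.0008
grasp_force: 1.6
```

Request:
{"method": "carry_out", "body": {
  "moves": [
    [[0,0,-0.02,0,0,0,0],[0,0,-0.04,0,0,0,0],[0,0,-0.04,0,0,0,0]]
  ]
}}

```text
clock: 14.28
position: [0.5117, -0.0245, 0.0488]
orientation: [[-1.0, -0.014, 0.001], [-0.014, 1.0, 0.0], [-0.001, 0.0, -1.0]]
ft_force: [3.0, 0.3, 5.3]
gripper_width: 0.0009
grasp_force: 2.3
```

Request:
{"method": "carry_out", "body": {
  "moves": [
    [[0,0,-0.02,0,0,0,0],[0,0,-0.04,0,0,0,0],[0,0,-0.04,0,0,0,0]]
  ]
}}

```text
clock: 14.65
position: [0.5119, -0.0246, 0.0472]
orientation: [[-1.0, -0.014, 0.001], [-0.014, 1.0, 0.0], [-0.001, -0.0, -1.0]]
ft_force: [2.5, -0.4, 7.9]
gripper_width: 0.0005
grasp_force: 3.7
```

Request:
{"method": "carry_out", "body": {
  "moves": [
    [[0,0,-0.02,0,0,0,0],[0,0,-0.03,0,0,0,0],[0,0,-0.03,0,0,0,0]]
  ]
}}

```text
clock: 15.02
position: [0.5121, -0.0246, 0.046]
orientation: [[-1.0, -0.014, 0.002], [-0.014, 1.0, -0.0], [-0.002, -0.0, -1.0]]
ft_force: [2.2, 0.1, 10.0]
gripper_width: 0.0005
grasp_force: 4.8
```

Request:
{"method": "carry_out", "body": {
  "moves": [
    [[0,0,-0.02,0,0,0,0],[0,0,-0.03,0,0,0,0],[0,0,-0.03,0,0,0,0],[0,0,-0.03,0,0,0,0],[0,0,-0.03,0,0,0,0],[0,0,-0.03,0,0,0,0],[0,0,-0.03,0,0,0,0],[0,0,-0.03,0,0,0,0],[0,0,-0.03,0,0,0,0],[0,0,-0.03,0,0,0,0],[0,0,-0.03,0,0,0,0]]
  ]
}}

```text
clock: 16.4
position: [0.5123, -0.0246, 0.0449]
orientation: [[-1.0, -0.014, 0.002], [-0.014, 1.0, -0.0], [-0.002, -0.0, -1.0]]
ft_force: [1.4, -0.3, 13.9]
gripper_width: 0.0005
grasp_force: 6.8
```

All three are clearly ranked: right about 0.3 N/mm, middle about 0.5, left about 0.7. The right leaf is softest, so I'm going up and in front of its knob.

Request:
{"method": "carry_out", "body": {
  "moves": [
    [[0,0,0.2,0,0,0,0],[0,0,0.5,0,0,0,0],[0,0,1.0,0,0,0,0],[0,0.03,1.54,0,0,0,0],[0.6,0.03,1.54,0,0,0,0],[1.2,0.03,1.54,0,0,0,0],[1.2,0.03,1.54,0,0,0,0],[1.2,0.03,1.54,0,0,0,0]]
  ]
}}

```text
clock: 17.4
position: [0.5688, -0.0232, 0.1202]
orientation: [[-1.0, -0.014, -0.004], [-0.014, 1.0, -0.0], [0.004, -0.0, -1.0]]
ft_force: [-0.7, -0.6, 0.4]
gripper_width: 0.0005
grasp_force: 0.0
```

Run:
```python
from h import *
s=sensors.state();print(s['clock'],s['position'],s['ft_force'])
p=s['position'];a=viewer.read_camera("side")[:,:,::-1]
u,v=map(int,proj("side",[.617,-.023,.131]));print(u,v)
cv2.imwrite("pics/s2.png",cv2.resize(a[v-60:v+60,u-90:u+70],None,fx=4,fy=4,interpolation=cv2.INTER_CUBIC))
```

```text
17.4 [ 0.56876984 -0.02320396  0.12016228] [-0.72844679 -0.64311865  0.39883143]
331 239
```

View pics/s2.png

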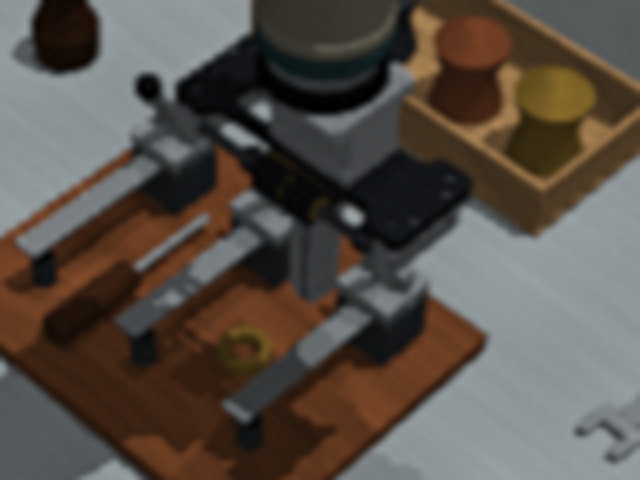

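The side crop shows the closed fingers (around (320,270)) just in front of the right clamp, with the leaves sprung back; the gripper hides the right knob. Pushing along +x.

Request:
{"method": "carry_out", "body": {
  "moves": [
    [[0.2,0,0,0,0,0,0],[0.4,0,0,0,0,0,0],[0.55,0.01,0,0,0,0,0],[0.7,0.01,0,0,0,0,0],[0.85,0.01,0,0,0,0,0],[0.85,0.01,0,0,0,0,0]]
  ]
}}

```text
clock: 18.2
position: [0.6131, -0.0222, 0.1203]
orientation: [[-1.0, -0.014, -0.002], [-0.014, 1.0, 0.0], [0.002, 0.0, -1.0]]
ft_force: [-1.7, 1.4, 0.0]
gripper_width: 0.0007
grasp_force: 1.1
```

Request:
{"method": "carry_out", "body": {
  "moves": [
    [[0.1,0,0,0,0,0,0],[0.2,0,0,0,0,0,0],[0.3,0,0,0,0,0,0],[0.4,0.01,0,0,0,0,0],[0.5,0.01,0,0,0,0,0],[0.5,0.01,0,0,0,0,0],[0.5,0.01,0,0,0,0,0]]
  ]
}}

```text
clock: 19.08
position: [0.6396, -0.022, 0.1208]
orientation: [[-1.0, -0.014, 0.002], [-0.014, 1.0, 0.0], [-0.002, 0.0, -1.0]]
ft_force: [0.4, 0.1, 0.0]
gripper_width: 0.0003
grasp_force: 0.0
```

Request:
{"method": "carry_out", "body": {
  "moves": [
    [[0.1,0,0,0,0,0,0],[0.2,0,0,0,0,0,0],[0.2,0,0,0,0,0,0]]
  ]
}}

```text
clock: 19.45
position: [0.6485, -0.0219, 0.1202]
orientation: [[-1.0, -0.014, -0.001], [-0.014, 1.0, 0.0], [0.001, 0.0, -1.0]]
ft_force: [-2.4, 0.5, -0.8]
gripper_width: 0.0002
grasp_force: 1.3
```

Request:
{"method": "carry_out", "body": {
  "moves": [
    [[0.06,0,0,0,0,0,0],[0.12,0,0,0,0,0,0],[0.12,0,0,0,0,0,0]]
  ]
}}

```text
clock: 19.82
position: [0.655, -0.0221, 0.1209]
orientation: [[-1.0, -0.014, 0.0], [-0.014, 1.0, -0.0], [-0.0, -0.0, -1.0]]
ft_force: [-3.9, 0.3, 0.7]
gripper_width: 0.0004
grasp_force: 1.6
```

Request:
{"method": "carry_out", "body": {
  "moves": [
    [[0.06,0,0,0,0,0,0],[0.1,0,0,0,0,0,0],[0.1,0,0,0,0,0,0]]
  ]
}}

```text
clock: 20.2
position: [0.6558, -0.0221, 0.1203]
orientation: [[-1.0, -0.014, -0.008], [-0.014, 1.0, -0.0], [0.008, -0.0, -1.0]]
ft_force: [-11.0, 1.0, 4.4]
gripper_width: 0.0002
grasp_force: 6.0
```

Request:
{"method": "carry_out", "body": {
  "moves": [
    [[0.06,0,0,0,0,0,0],[0.06,0,0,0,0,0,0]]
  ]
}}

```text
clock: 20.45
position: [0.6561, -0.022, 0.1201]
orientation: [[-1.0, -0.014, -0.014], [-0.014, 1.0, -0.0], [0.014, -0.0, -1.0]]
ft_force: [-16.2, 0.7, 9.2]
gripper_width: 0.0008
grasp_force: 9.0
```

The hard stop is at x = 0.656, as predicted. Backing off and away.

Request:
{"method": "carry_out", "body": {
  "moves": [
    [[-0.3,0,0,0,0,0,0],[-0.9,0,0,0,0,0,0],[-1.7,0,0,0,0,0,0],[-2.4,0,0.8,0,0,0,0],[-3.2,0,1.8,0,0,0,0],[-4.2,0,2.5,0,0,0,0],[-4.2,0,2.5,0,0,0,0],[-4.2,0,2.5,0,0,0,0],[-4.2,0,2.5,0,0,0,0]]
  ]
}}

```text
clock: 21.58
position: [0.454, -0.0221, 0.245]
orientation: [[-1.0, -0.014, 0.0], [-0.014, 1.0, 0.0], [-0.0, 0.0, -1.0]]
ft_force: [0.1, 0.2, 0.1]
gripper_width: 0.0005
grasp_force: 0.0
```

Run:
```python
from h import *
s=sensors.state();print(s['clock'],s['position'],s['ft_force'])
a=viewer.read_camera("side")[150:310,215:375,::-1];b=viewer.read_camera("top")[170:300,210:365,::-1]
cv2.imwrite("pics/s3.png",np.hstack([cv2.resize(a,(400,400),interpolation=3),cv2.resize(b,(400,400),interpolation=3)]))
```

```text
21.575 [ 0.45404001 -0.02206519  0.24496379] [0.12693319 0.18585892 0.14460779]
```

View pics/s3.png

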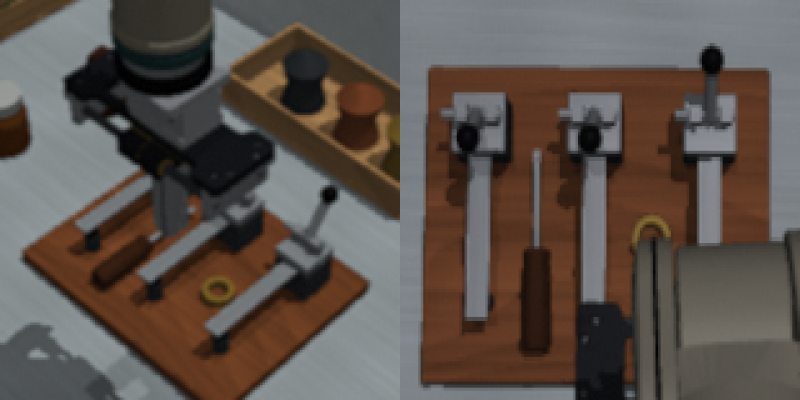

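The picture shows the right lever leaning away (knob at side crop (330,193), top crop (712,60), about 55 mm further back, so fully open). The other two levers are closed, the leaves are up, and the screwdriver and ring are undisturbed.

```bash
python3 -c "
from plant import env
print(env.sign_off())"
```

```text
the job is handed in; nothing more can be done
None
```

I pressed all three springs onto their stops from left to right (peak about 16 N); the right one is the softest at about 0.3 N/mm (middle 0.5, left 0.7). I opened its clamp fully, left the other two closed, and handed the job in at about 22 s.

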